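# Cover the wide sample jar

## Robot

A 6-joint arm with a two-finger parallel gripper is mounted at the origin on the work surface. World frame = base frame: x ahead of the robot, y to its left, z up, the work surface at z = 0. Lengths are in m, angles in degrees, forces in N, time in s.
With the tool pointing down it reaches from about 0.3 to 0.75 m from the base axis. Payload 8.5 kg.
Tool frame: the origin (TCP) lies midway between the tips of the shut fingers; the grasp point (between the pads) lies 19 mm behind it; z points along the fingers, y is the line along which they close (so a half turn about z gives the same grasp; the last joint's range is limited). The gripper opens to 88 mm and grips with 3 to 60 N. Pads are 18 mm wide; open, the fingers measure 123 mm over their backs; the gripper's body (75 mm by 187 mm) begins 45 mm behind the grasp point.
Start: joints at [60.086, 21.807, 74.336, -0, 83.858, -12.336], TCP at [0.166, 0.524, 0.239] pointing down, gripper open.
Joint ranges: [-178.18, 178.18], [-50.72, 133.34], [12.68, 142.11], [-81.47, 261.47], [9.98, 163.14], [-165.26, 165.26]. Speed limits (degrees/s): [136.94, 136.94, 180, 180, 180, 180].

## Interface

Orientations are given as a 3x3 rotation matrix whose columns are the frame's x, y, z axes.
In Python, from rig import arm gives the robot as it stands. The module is installed in compiled form; this text tells all that it offers.
- The arm moves only by the shell command python3 -m creep 'ROWS'. ROWS is JSON, a list of rows, each a list of 7 numbers: the shift along the tool's x, y, z in cm, then the turn, a rotation vector about the tool's x, y, z in degrees, then the opening in per cent of the stroke, from 0 (shut) to 100 (fully open). A call has 1 to 5 rows; each row shifts and turns the commanded pose from where the row before left it, along the tool's axes as they then stand; what a row does not reach is not made up. A row lasts 1/12 s, in which the tool goes at most 41.7 mm and 7.16 degrees, less where a joint would pass 70% of its speed; a pose out of reach is approached as far as the arm can. A call with a gripper value outside its range is refused whole. The fingers move at their own pace and stop on an object; the grip force is fixed at half the most. Time passes only in rows, so rows that do not move let the fingers close. It gives the time, the measured TCP pose, the force, the opening and the grip force at its end, in the units of the state.
- arm.get_state(): the state, without advancing time (a new reading comes with each control period).
- arm.grab_frame(name): name is "scene" or "top" or "wrist"; returns a dict with "frame" (384x512x3 uint8, blue, green, red), "camera_matrix" (3x3 intrinsics, pixels), "pose" (4x4, takes a point from camera to world coordinates); the wrist camera has in their place "T_tool_cam" (4x4, takes a point from camera to tool coordinates, whose origin is the TCP and whose axes are the flange's). Camera axes: x right, y up, looking along -z (the intrinsics and any distortion apply to the point x, -y, -z); pixel columns grow to the right and rows downward; lengths in m; the calibration is good to about 2 mm. The wrist camera is an equidistant fisheye: a pixel r from the principal point sees the ray r / f radians off the axis. A picture is of the moment at which its call begins: read the wrist's pose just before it. There is no depth.
- arm.close_job(): hands the job in; it is judged then, once.
Trained networks look in a picture, given as the dict that the camera call returned (one of the last four; its "shot" number tells which), for a name from the list of things; names that differ only in an ending like _2 or _b are one class to them, and where a whole thing is asked for, a point or a joint stands for the part that bears it (a point fixed in the world has none). Each returns a list of dicts, best first, with "score" (0 to 1); they miss things now and then, are a little off and sometimes report something else, mostly with a low value. They report only what shows in the picture. A call takes as long as a camera call. They do not tell look-alikes from the thing itself.
- arm.masks_of(query, picture): "pixels" (384x512 bool, what is visible of it) and "rect" ([centre column, centre row, width, height] in pixels, round what is visible of it).
The state is a dict: "t": time; "q": joint angles; "dq": joint speeds; "tau": joint torques, N m; "tool_pos": TCP position; "tool_rot": TCP orientation; "contact_force": force on the tool from outside, world axes, zero at the start; "moment": the same for the moment, N m; "finger_gap": finger opening in m; "grip_force": force on a finger pad.
Only numpy, scipy, OpenCV 4.12 (cv2) and the standard library are available. Lean on these libraries where they do the work, as an engineer would, in place of code of your own. Each camera call takes 0.05 s, during which the arm holds its last target. There are 200 camera calls.

## Task

Pick up the larger of the two steel lids by its knob and put it on the wide, low steel jar so that it sits fully seated and level on the rim; set it down rather than dropping it, and let go. Leave the jar standing where it is, and do not disturb the narrow jar or the smaller lid.

Things in the scene. Friction and masses are not known exactly. Their poses are not given: they have to be found in the camera images.
- wide_lid_knob (a point): Middle of the knob of the larger loose lid (0.16 kg): steel disc 120 mm across, 5 mm thick; black upright knob 26 mm across, 32 mm high on its centre; underneath a plug 10 mm deep, tapering from 80 to 68 mm across. Lies plug down on the bench. The point is 16 mm above the disc's top, 21 mm above the disc's underside (which rests on a rim), 31 mm above the plug's foot. z up; yaw is free.
- wide_jar_rim (a point): Centre of the mouth, at the rim's upper edge, of the wide low steel jar to cover: round, open, empty, 104 mm across outside, 96 mm inside, 70 mm high, loose on the bench, 0.5 kg. z up. With the larger lid seated, its disc lies on the rim, its plug inside with 8 mm play all round, and its knob's middle is 21 mm above this point.
- narrow_lid_knob (a point): Middle of the knob of the smaller loose lid, to be left alone: disc 82 mm across, 5 mm thick, plug 10 mm deep, the same black knob (26 mm across, 32 mm high), point 31 mm above the bench. z up. The two lids and two jars stand in any order, centres at least 160 mm apart.
- narrow_jar_rim (a point): Centre of the mouth, at the rim's upper edge, of the narrow open steel jar, to be left alone: 72 mm across outside, 80 mm high, loose. z up. Beyond the four things, to the sides, stand an amber bottle 140 mm high and a white mortar with a pestle, 105 mm high.
Not all that is in view belongs to the job. Leave any green look-alike of the part that bears wide_jar_rim alone.

How it is judged:
By the outcome, as a careful person would: the job done as asked, in the order asked, and still so for the second after the job is handed in, with the robot touching nothing.
It also fails if it takes over 40 s, if anything falls off the work surface, if the arm or the gripper's body presses on something with over 40 N, if the wrist force passes 120 N, or if a joint passes its speed limit or range.

## Working session

There is one attempt and no reset: what is moved stays moved. The work goes in short steps, Python scripts to look and compute and a shell command to move; the robot and the scene stay as the last step left them, time stands still between calls to the robot, and variables do not carry over. Pictures are saved under pics/ and viewed, at most 10 in all, crops included, and the job is handed in when it is done.

```bash
mkdir -p pics
cat > h.py <<'E'
import numpy as np, cv2
from rig import arm
def ray(p,u,v):
    K=p["camera_matrix"];T=np.array(p["pose"])
    d=np.array([(u-K[0][2])/K[0][0],-(v-K[1][2])/K[1][1],-1]);return T[:3,3],T[:3,:3]@d
def at(p,u,v,z):
    o,d=ray(p,u,v);return o+d*(z-o[2])/d[2]
Z=dict(wide_lid_knob=.031,narrow_lid_knob=.031,wide_jar_rim=.07,narrow_jar_rim=.08)
E
python3 - <<'E'
from h import *
s=arm.get_state();print(np.round(s["tool_rot"],3).tolist(),s["finger_gap"])
P={n:arm.grab_frame(n) for n in("scene","top")}
cv2.imwrite("pics/a.png",np.hstack([cv2.resize(P[n]["frame"],(400,300)) for n in P]))
cv2.imwrite("pics/top.png",P["top"]["frame"])
print([k for k in P["top"]],np.round(P["top"]["pose"],3).tolist(),np.round(P["scene"]["pose"],3).tolist())
for c in P:
  for n in Z:
    for r in arm.masks_of(n,P[c])[:4]:
      u,v,w,h=r["rect"];print(c,n,round(r["score"],2),np.round(r["rect"]),np.round(at(P[c],u,v,Z[n]),3)[:2], r["pixels"].sum())
E
```

```text
[[-0.953, 0.302, -0.001], [0.302, 0.953, -0.001], [0.0, -0.001, -1.0]] 0.08801600583649107
['frame', 'camera_matrix', 'pose', 'shot'] [[0.002, 0.986, -0.169, 0.38], [-1.0, 0.002, 0.002, 0.017], [0.003, 0.169, 0.986, 1.214], [0.0, 0.0, 0.0, 1.0]] [[-0.82, -0.421, 0.388, 0.947], [0.573, -0.607, 0.552, 0.508], [0.004, 0.675, 0.738, 0.724], [0.0, 0.0, 0.0, 1.0]]
scene wide_lid_knob 0.61 [255. 173.  40.  33.] [ 0.521 -0.07 ] 973
scene narrow_lid_knob 0.83 [218. 133.  24.  21.] [ 0.511 -0.29 ] 344
scene wide_jar_rim 0.95 [286. 333.  54.  62.] [0.747 0.342] 2874
scene wide_jar_rim 0.62 [347. 282.  49.  56.] [0.578 0.334] 2461
scene narrow_jar_rim 0.64 [284. 228.  29.  44.] [0.602 0.154] 1133
top wide_lid_knob 0.88 [291. 221.  45.  43.] [ 0.508 -0.084] 1280
top narrow_lid_knob 0.56 [367. 223.  30.  26.] [ 0.501 -0.303] 606
top wide_jar_rim 0.76 [150. 203.  43.  37.] [0.554 0.314] 1219
top wide_jar_rim 0.67 [153. 145.  46.  36.] [0.723 0.314] 1253
top narrow_jar_rim 0.71 [219. 194.  25.  25.] [0.576 0.121] 567
top narrow_jar_rim 0.49 [291. 220.  42.  41.] [ 0.505 -0.081] 1306
```

View pics/top.png

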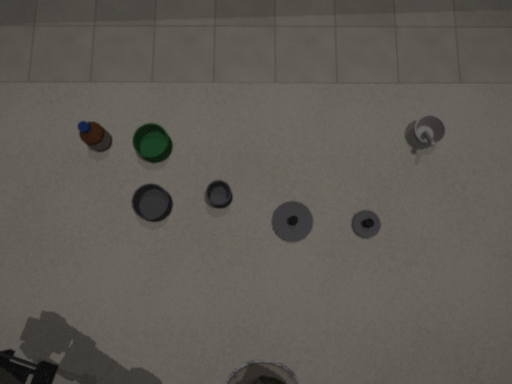

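View pics/a.png

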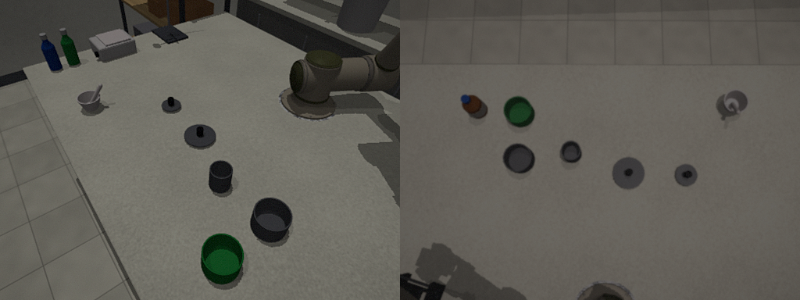

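The top view shows the wide steel jar at (152,203), the green look-alike at (153,144), the narrow jar at (219,194), the large lid at (292,221) and the small lid at (366,223). I'm moving over the large lid.

```bash
R='[-2.55,-2.385,0,0,0,0,100]'
python3 -m creep '[[-2.5,-2.4,0,0,0,0,100],[-2.5,-2.4,0,0,0,0,100],[-2.5,-2.4,0,0,0,0,100],[-2.5,-2.4,0,0,0,0,100],[-2.5,-2.4,0,0,0,0,100]]' | tail -3
python3 -m creep '[[-2.5,-2.4,0,0,0,0,100],[-2.5,-2.4,0,0,0,0,100],[-2.5,-2.4,0,0,0,0,100],[-2.5,-2.4,0,0,0,0,100],[-2.5,-2.4,0,0,0,0,100]]' | tail -3
python3 -m creep '[[-2.5,-2.4,0,0,0,0,100],[-2.5,-2.4,0,0,0,0,100],[-2.5,-2.4,0,0,0,0,100],[-2.5,-2.4,0,0,0,0,100],[-2.5,-2.4,0,0,0,0,100]]' | tail -3
python3 -m creep '[[-2.5,-2.4,0,0,0,0,100],[-2.5,-2.4,0,0,0,0,100],[-2.5,-2.4,0,0,0,0,100],[-2.5,-2.4,0,0,0,0,100],[0,0,0,0,0,0,100]]'
```

```text
contact_force: [1.9, 1.1, -0.0]
finger_gap: 0.0881
grip_force: 0.0
contact_force: [0.7, 0.7, -1.1]
finger_gap: 0.0878
grip_force: 0.0
contact_force: [-0.2, 0.9, 0.5]
finger_gap: 0.0883
grip_force: 0.0
t: 2.17
tool_pos: [0.4834, -0.0584, 0.2383]
tool_rot: [[-0.952, 0.306, 0.001], [0.306, 0.952, -0.001], [-0.001, -0.001, -1.0]]
contact_force: [-0.5, -0.1, -2.0]
finger_gap: 0.0877
grip_force: 0.0
```

```bash
cat >> h.py <<'E'
def wat(p,s,u,v,z):
    K=p["camera_matrix"];a,b=(u-K[0][2])/K[0][0],(v-K[1][2])/K[1][1];r=np.hypot(a,b)+1e-12
    d=np.array([np.sin(r)*a/r,-np.sin(r)*b/r,-np.cos(r)])
    T=np.array(p["T_tool_cam"]);R=np.array(s["tool_rot"]);o=R@T[:3,3]+s["tool_pos"];d=R@T[:3,:3]@d
    return o+d*(z-o[2])/d[2]
E
python3 - <<'E'
from h import *
s=arm.get_state();p=arm.grab_frame("wrist");cv2.imwrite("pics/w1.png",p["frame"])
print(s["t"],np.round(s["tool_pos"],4),np.round(s["q"],0),np.round(s["tool_rot"],3).tolist(),np.round(p["T_tool_cam"],3).tolist(),p["camera_matrix"],np.round(s["contact_force"],1))
for n in Z:
  for r in arm.masks_of(n,p)[:3]:
    u,v,w,h=r["rect"];c=cv2.fitEllipse(max(cv2.findContours(r["pixels"].astype("uint8"),0,1)[0],key=len))
    print(n,round(r["score"],2),np.round(r["rect"]),np.round(c[0],1),np.round(c[1]),np.round(wat(p,s,*c[0],.015 if 'lid' in n else Z[n]),4))
E
```

```text
2.1667 [ 0.4834 -0.0584  0.2383] [-21.  15.  84.  -0.  80. -93.] [[-0.952, 0.306, 0.001], [0.306, 0.952, -0.001], [-0.001, -0.001, -1.0]] [[0.001, 0.946, 0.323, 0.085], [1.0, -0.001, -0.001, 0.001], [-0.001, 0.323, -0.946, -0.145], [0.0, 0.0, 0.0, 1.0]] [[297.31863964   0.         254.27742923]
 [  0.         297.31863964 192.96505604]
 [  0.           0.           1.        ]] [-0.5 -0.1 -2. ]
wide_lid_knob 0.86 [242. 182.  92.  86.] [239.3 184.2] [86. 90.] [ 0.506  -0.0848  0.015 ]
wide_lid_knob 0.73 [104. 221.  46.  50.] [104.  223.3] [42. 54.] [ 0.5004 -0.2989  0.015 ]
narrow_lid_knob 0.96 [105. 225.  49.  48.] [104.  223.3] [42. 52.] [ 0.5005 -0.2989  0.015 ]
wide_jar_rim 0.7 [490. 146.  44.  73.] [492. 144.] [47. 75.] [0.5368 0.2631 0.07  ]
narrow_jar_rim 0.62 [408. 200.  68.  67.] [408.6 198.2] [57. 77.] [0.5647 0.1105 0.08  ]
```

View pics/w1.png

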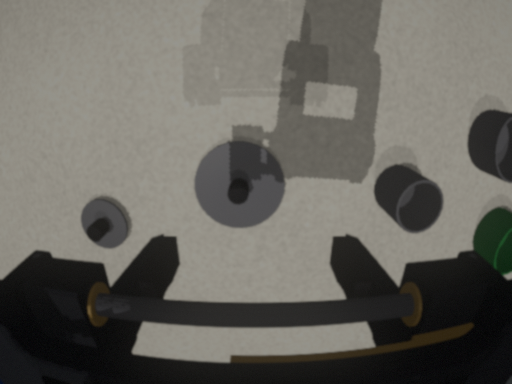

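The wrist view shows the large lid clean at (239,184), with its centre at (0.506, -0.085). That agrees with the top camera. Next I'll centre over it and descend.

```bash
python3 -m creep '[[-1.5,-0.9,2.5,0,0,0,100],[-1.5,-0.9,2.5,0,0,0,100],[0,0,3,0,0,0,100],[0,0,2.5,0,0,0,100],[0,0,0,0,0,0,100]]'
python3 - <<'E'
from h import *
s=arm.get_state();p=arm.grab_frame("wrist");cv2.imwrite("pics/w2.png",p["frame"])
R=np.array(s["tool_rot"])
for n in list(Z)[:1]:
  for r in arm.masks_of(n,p)[:2]:
    c=cv2.fitEllipse(cv2.convexHull(max(cv2.findContours(r["pixels"].astype("uint8"),0,1)[0],key=len)))
    x=wat(p,s,*c[0],.015);print(n,round(r["score"],2),np.round(c[0],1),np.round(c[1]),np.round(x,4),np.round(100*R.T@(x-s["tool_pos"]),2))
E
```

```text
t: 2.83
tool_pos: [0.5021, -0.0784, 0.1301]
tool_rot: [[-0.954, 0.301, -0.007], [0.301, 0.954, 0.003], [0.008, 0.001, -1.0]]
contact_force: [-1.8, 0.1, -0.6]
finger_gap: 0.0879
grip_force: 0.0
wide_lid_knob 0.64 [246.4 194.1] [121. 126.] [ 0.5048 -0.0853  0.015 ] [-0.55 -0.59 11.5 ]
```

View pics/w2.png

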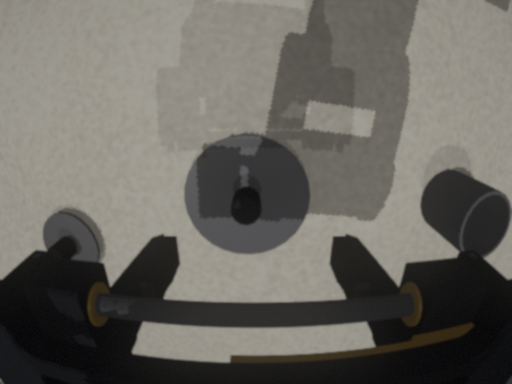

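The knob is at about (245,203). The remaining shift is about -0.45 cm in x and -0.6 cm in y.

```bash
python3 -m creep '[[-0.4,-0.6,2,0,0,0,100],[0,0,3,0,0,0,100],[0,0,2,0,0,0,100],[0,0,0,0,0,0,100],[0,0,0,0,0,0,100]]'
python3 - <<'E'
from h import *
s=arm.get_state();p=arm.grab_frame("wrist");R=np.array(s["tool_rot"]);print(s["tool_pos"])
for r in arm.masks_of("wide_lid_knob",p)[:2]:
    c=cv2.fitEllipse(cv2.convexHull(max(cv2.findContours(r["pixels"].astype("uint8"),0,1)[0],key=len)))
    x=wat(p,s,*c[0],.015);print(round(r["score"],2),np.round(c[0],1),np.round(c[1]),np.round(x,4),np.round(100*R.T@(x-s["tool_pos"]),2))
E
```

```text
t: 3.35
tool_pos: [0.507, -0.0869, 0.0653]
tool_rot: [[-0.953, 0.301, 0.001], [0.301, 0.953, -0.001], [-0.001, -0.0, -1.0]]
contact_force: [0.0, -0.1, 0.3]
finger_gap: 0.0879
grip_force: 0.0
[ 0.50702296 -0.08689513  0.06527737]
0.73 [253.7 210. ] [150. 162.] [ 0.5026 -0.0845  0.015 ] [0.5  0.09 5.03]
```

```bash
python3 -m creep '[[0.2,0.1,1.5,0,0,0,100],[0,0,1.5,0,0,0,100],[0,0,1,0,0,0,100],[0,0,0.4,0,0,0,100],[0,0,0,0,0,0,100]]'
python3 - <<'E'
from h import *
p=arm.grab_frame("wrist");cv2.imwrite("pics/w3.png",p["frame"])
E
```

```text
t: 3.87
tool_pos: [0.505, -0.0855, 0.0199]
tool_rot: [[-0.953, 0.302, 0.0], [0.302, 0.953, -0.0], [-0.0, -0.0, -1.0]]
contact_force: [-1.0, 1.1, 0.3]
finger_gap: 0.0881
grip_force: 0.0
```

View pics/w3.png

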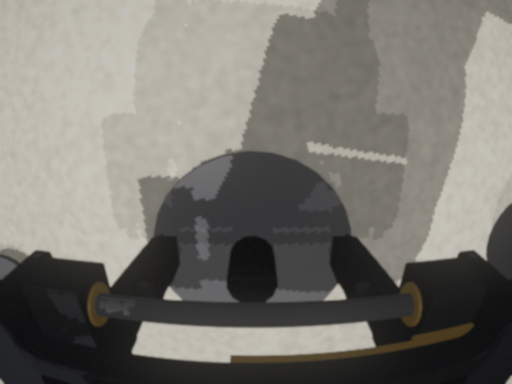

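The knob, at columns 228–277, is centred between the fingers. I'm closing on it.

```bash
python3 -m creep '[[0,0,0,0,0,0,20],[0,0,0,0,0,0,20],[0,0,0,0,0,0,10],[0,0,0,0,0,0,10],[0,0,0,0,0,0,0]]'
python3 -m creep '[[0,0,0,0,0,0,0],[0,0,0,0,0,0,0],[0,0,0,0,0,0,0]]'
```

```text
t: 4.33
tool_pos: [0.5048, -0.0855, 0.02]
tool_rot: [[-0.953, 0.302, 0.0], [0.302, 0.953, -0.0], [-0.0, -0.0, -1.0]]
contact_force: [0.3, 0.8, 0.5]
finger_gap: 0.0567
grip_force: 0.0
t: 4.58
tool_pos: [0.5048, -0.0855, 0.0198]
tool_rot: [[-0.953, 0.302, -0.0], [0.302, 0.953, 0.0], [0.0, -0.0, -1.0]]
contact_force: [0.9, 0.4, 0.1]
finger_gap: 0.0368
grip_force: 0.0
```

```bash
python3 -m creep '[[0,0,0,0,0,0,0],[0,0,0,0,0,0,0],[0,0,0,0,0,0,0],[0,0,0,0,0,0,0]]'
python3 -m creep '[[0,0,-0.5,0,0,0,0],[0,0,-2,0,0,0,0],[0,0,-3,0,0,0,0],[0,0,-3,0,0,0,0],[0,0,-3,0,0,0,0]]'
```

```text
t: 4.92
tool_pos: [0.5048, -0.0855, 0.0198]
tool_rot: [[-0.953, 0.302, -0.0], [0.302, 0.953, -0.0], [-0.0, -0.0, -1.0]]
contact_force: [-0.1, -1.2, -0.5]
finger_gap: 0.0252
grip_force: 30.0
t: 5.33
tool_pos: [0.5043, -0.0852, 0.1361]
tool_rot: [[-0.953, 0.302, -0.001], [0.302, 0.953, 0.0], [0.001, 0.0, -1.0]]
contact_force: [0.9, -0.5, -1.7]
finger_gap: 0.0251
grip_force: 30.0
```

The lid is lifted. I'm carrying it towards the jar and stopping short so the wrist camera can see the rim past the lid.

```bash
python3 -m creep '[[0.4,1.5,-2,0,0,0,0],[0.8,3,-1,0,0,0,0],[0.8,3,0,0,0,0,0],[0.8,3,0,0,0,0,0],[0.8,3,0,0,0,0,0]]'|tail -1
python3 -m creep '[[0.8,3,0,0,0,0,0],[0.8,3,0,0,0,0,0],[0.8,3,0,0,0,0,0],[0.8,3,0,0,0,0,0],[0.4,1,0,0,0,0,0]]'|tail -1
python3 -m creep '[[0,0,0,0,0,0,0],[0,0,0,0,0,0,0],[0,0,0,0,0,0,0]]'
python3 - <<'E'
from h import *
s=arm.get_state();p=arm.grab_frame("wrist");cv2.imwrite("pics/w4.png",p["frame"]);R=np.array(s["tool_rot"])
for r in arm.masks_of("wide_jar_rim",p)[:3]:
    print(round(r["score"],2),np.round(r["rect"]))
t=arm.grab_frame("top");f=t["frame"];cv2.imwrite("pics/t4.png",np.hstack([p["frame"][:,150:],cv2.resize(f[160:245,105:200],None,fx=4,fy=4,interpolation=2)[:384 if 0 else 340].copy() if 0 else cv2.resize(f[155:251,102:198],(384,384),interpolation=2)]))
E
```

```text
grip_force: 30.0
grip_force: 30.0
t: 6.42
tool_pos: [0.5161, 0.1878, 0.1647]
tool_rot: [[-0.953, 0.303, -0.0], [0.303, 0.953, -0.0], [0.0, -0.001, -1.0]]
contact_force: [-0.5, -0.4, -2.4]
finger_gap: 0.0252
grip_force: 30.0
0.92 [413. 306.  50.  88.]
0.57 [389. 187. 113. 114.]
```

View pics/t4.png

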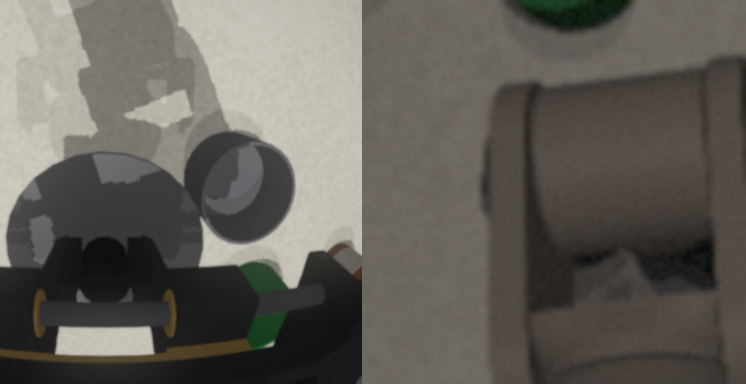

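The rim is an ellipse in the full frame, roughly columns 351–445 and rows 138–243. The lid disc is at columns 157–353. I'll fit circles of known radius to both.

Run:
```python
from h import *
from scipy.optimize import least_squares
s=arm.get_state();p=arm.grab_frame("wrist");R=np.array(s["tool_rot"]);tp=np.array(s["tool_pos"])
cam=R@np.array(p["T_tool_cam"])[:3,3]+tp;print("cam",cam.round(3))
def fit(P,c0,r):
    o=least_squares(lambda c:np.hypot(*(P-c).T)-r,c0,loss="soft_l1",f_scale=.001);return o.x,np.std(o.fun),o
def cont(m):
    return max(cv2.findContours(m.astype("uint8"),0,1)[0],key=len)[:,0,:].astype(float)
m=[r for r in arm.masks_of("wide_jar_rim",p) if r["rect"][0]<400 and r["rect"][3]>60]
C=cont(m[0]["pixels"]);P=np.array([wat(p,s,u,v,.07) for u,v in C])[:,:2]
c=np.array([.554,.314])
for _ in range(5):
    d=(c-cam[:2])/np.linalg.norm(c-cam[:2]);k=((P-c)@d>0.005);c,e,_o=fit(P[k],c,.052)
g=np.hypot(*(P[k]-c).T);print("jar",c.round(4),k.sum(),(np.median(g),g.min(),g.max()))
l=arm.masks_of("wide_lid_knob",p)
for r in l[:2]:
    print(r["score"],np.round(r["rect"]))
    C=cont(r["pixels"]);C=C[(C[:,1]<228)]
    P=np.array([wat(p,s,u,v,tp[2]-.0048) for u,v in C])[:,:2]
    if len(P)<20: continue
    q,e,o=fit(P,tp[:2],.06);g=np.hypot(*(P-q).T);print("lid",q.round(4),(R.T@np.r_[q-tp[:2],0]*100).round(2),len(P),np.percentile(g,[5,50,95]).round(4))
```

```text
cam [0.436 0.215 0.31 ]
jar [0.5564 0.3187] 129 (np.float64(0.051957031454157206), np.float64(0.050411660741354385), np.float64(0.053611504242699615))
0.8 [257. 227. 203. 151.]
lid [0.5213 0.1876] [-0.48  0.14 -0.  ] 242 [0.059  0.06   0.0605]
```

The jar rim is at (0.556, 0.319). The lid sits 0 to 5 mm off the TCP along tool x, so I'll split the difference, which is well within the 8 mm play.

```bash
python3 -m creep '[[0.1,2,0,0,0,0,0],[0.1,3.5,0,0,0,0,0],[0.1,3.5,0,0,0,0,0],[0,3,0,0,0,0,0],[0,1.6,0,0,0,0,0]]'|tail -1
python3 -m creep '[[0,0,1.5,0,0,0,0],[0,0,2,0,0,0,0],[0,0,1.5,0,0,0,0],[0,0,0.8,0,0,0,0],[0,0,0,0,0,0,0]]'
python3 - <<'E'
from h import *
p=arm.grab_frame("scene");f=p["frame"];cv2.imwrite("pics/s5.png",cv2.resize(f[210:380,240:440],None,fx=3.5,fy=3.5,interpolation=2))
E
```

```text
grip_force: 30.0
t: 7.55
tool_pos: [0.5537, 0.319, 0.1049]
tool_rot: [[-0.953, 0.302, -0.003], [0.302, 0.953, -0.001], [0.003, -0.002, -1.0]]
contact_force: [-0.5, -1.1, -3.1]
finger_gap: 0.0252
grip_force: 30.0
```

View pics/s5.png

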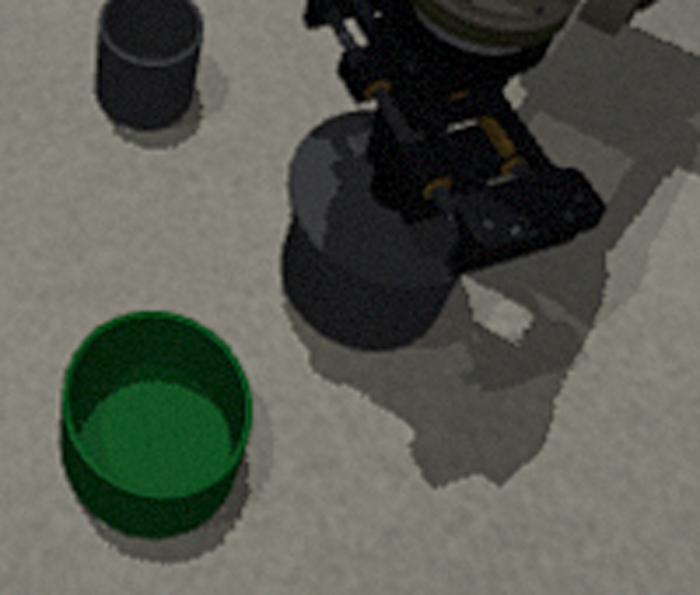

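Run:
```python
from h import *
from scipy.optimize import least_squares
p=arm.grab_frame("scene")
def fit(pts,z,r,c0=(.556,.318)):
    P=np.array([at(p,(x+.5)/3.5-.5+240,(y+.5)/3.5-.5+210,z)[:2] for x,y in pts])
    o=least_squares(lambda c:np.hypot(*(P-c).T)-r,c0);print(z,o.x.round(4),(o.fun*1000).round(1))
fit([(288,180),(291,160),(300,142),(320,124),(355,112)],.100,.06)
fit([(283,280),(300,315),(330,340),(370,350),(410,340),(440,310)],0,.052)
for n in("wide_lid_knob","wide_jar_rim"):
  for r in arm.masks_of(n,p)[:3]:
    print(n,round(r["score"],2),np.round(r["rect"]))
    C=max(cv2.findContours(r["pixels"].astype("uint8"),0,1)[0],key=len)[:,0,:]
    if n[5]=='l': fit([((u-240)*3.5+1,(v-210)*3.5+1) for u,v in C if u<342],.1,.06)
    elif r["rect"][0]>310: fit([((u-240)*3.5+1,(v-210)*3.5+1) for u,v in C if v>298],0,.052)
print(arm.get_state()["tool_pos"])
```

```text
0.1 [0.5595 0.3192] [-0.3  0.1  0.3  0.1 -0.3]
0 [0.5557 0.3184] [-0.9  0.2  1.   0.1 -1.2  0.3]
wide_lid_knob 0.77 [347. 265.  48.  55.]
0.1 [0.5613 0.3199] [ 0.4  0.8  1.3  1.8  0.1  0.8  1.6  0.3  1.2  0.2 -0.6  0.6  0.1 -0.1
 -0.2 -0.1  0.3  0.8 -0.2  0.6 -0.2 -0.9  0.4 -0.1 -0.5 -0.9 -1.1 -1.2
 -1.2 -1.1 -0.9 -0.7 -0.3 -1.9 -1.4 -0.7 -0.  -1.2 -0.3  0.6 -0.3  0.8
  0.2 -0.4  0.9  0.6  0.4  1.9  1.9  2.   2.2  0.8  1.2 -0.2  0.4 -0.8
 -0.1  0.7 -0.3  0.7]
wide_jar_rim 0.86 [344. 293.  44.  37.]
0 [0.5584 0.3178] [-0.9 -1.2  0.4  0.4  0.5  0.8 -0.7 -0.2  0.6 -0.7  0.3  1.3  0.4  1.7
  0.9  0.1 -0.5  1.2  0.7  0.3  0.  -0.2 -0.3 -0.4 -0.3 -0.2  0.   0.4
 -1.3 -0.8 -0.2 -1.5 -0.6 -1.6 -0.5 -1.1  0.2 -0.1 -0.   0.3  0.8  1.5
  0.6  1.8]
wide_jar_rim 0.76 [287. 332.  59.  64.]
[0.5549548  0.31952726 0.10800481]
```

Both cameras agree that the lid sits about 5 mm +x of the TCP, so it is about 3 mm off the jar centre. I'm correcting that and lowering.

```bash
python3 -m creep '[[0.3,-0.2,0.5,0,0,0,0],[0,0,0.6,0,0,0,0],[0,0,0.5,0,0,0,0],[0,0,0.4,0,0,0,0],[0,0,0,0,0,0,0]]'
python3 -m creep '[[0,0,0.1,0,0,0,0],[0,0,0.1,0,0,0,0],[0,0,0.1,0,0,0,0],[0,0,0,0,0,0,0]]'
```

```text
t: 8.17
tool_pos: [0.5505, 0.3183, 0.0855]
tool_rot: [[-0.953, 0.302, -0.002], [0.302, 0.953, -0.001], [0.002, -0.001, -1.0]]
contact_force: [-0.6, -0.5, -2.5]
finger_gap: 0.0254
grip_force: 30.0
t: 8.5
tool_pos: [0.5509, 0.3185, 0.0837]
tool_rot: [[-0.953, 0.302, -0.0], [0.302, 0.953, -0.0], [0.0, -0.0, -1.0]]
contact_force: [0.0, -0.6, -2.5]
finger_gap: 0.0252
grip_force: 30.0
```

```bash
python3 -m creep '[[0,0,0.1,0,0,0,0],[0,0,0.1,0,0,0,0],[0,0,0.1,0,0,0,0],[0,0,0,0,0,0,0],[0,0,0,0,0,0,0]]'
python3 -m creep '[[0,0,0.05,0,0,0,0],[0,0,0,0,0,0,0],[0,0,0,0,0,0,0]]'
```

```text
t: 8.92
tool_pos: [0.5509, 0.3185, 0.0807]
tool_rot: [[-0.953, 0.302, -0.0], [0.302, 0.953, -0.0], [0.0, -0.0, -1.0]]
contact_force: [0.4, 0.3, -2.6]
finger_gap: 0.0249
grip_force: 30.0
t: 9.17
tool_pos: [0.5509, 0.3185, 0.0803]
tool_rot: [[-0.953, 0.302, -0.0], [0.302, 0.953, 0.0], [0.0, 0.0, -1.0]]
contact_force: [-0.3, 0.4, -2.0]
finger_gap: 0.0253
grip_force: 30.0
```

```bash
python3 -m creep '[[0,0,0.05,0,0,0,0],[0,0,0,0,0,0,0],[0,0,0,0,0,0,0]]' | grep -E 'pos|contact'
python3 -m creep '[[0,0,0.05,0,0,0,0],[0,0,0,0,0,0,0],[0,0,0,0,0,0,0]]'| grep -E 'pos|contact'
```

```text
tool_pos: [0.5509, 0.3185, 0.0798]
contact_force: [0.1, 0.3, -1.3]
tool_pos: [0.551, 0.3185, 0.0797]
contact_force: [-1.9, -1.5, 3.6]
```

The lid touches at exactly the seated height. I'm releasing and retreating straight up.

```bash
python3 -m creep '[[0,0,0,0,0,0,40],[0,0,0,0,0,0,60],[0,0,0,0,0,0,80],[0,0,0,0,0,0,100],[0,0,0,0,0,0,100]]'| grep -E 'contact|gap'
python3 -m creep '[[0,0,0,0,0,0,100],[0,0,0,0,0,0,100],[0,0,0,0,0,0,100],[0,0,0,0,0,0,100],[0,0,0,0,0,0,100]]'| grep -E 'contact|gap'
python3 -m creep '[[0,0,-1,0,0,0,100],[0,0,-2,0,0,0,100],[0,0,-3,0,0,0,100],[0,0,-4,0,0,0,100],[0,0,-4,0,0,0,100]]'| grep -E 'contact|gap'
python3 -m creep '[[-2,-3,-1,0,0,0,100],[-1,-3.5,0,0,0,0,100],[0,-3.5,0,0,0,0,100],[0,-3.5,0,0,0,0,100],[0,-3.5,0,0,0,0,100]]'
python3 - <<'E'
from h import *
s=arm.get_state();w=arm.grab_frame("wrist")["frame"]
f=arm.grab_frame("scene")["frame"];a=cv2.resize(f[210:380,260:430],(400,400),interpolation=2)
cv2.imwrite("pics/s6.png",np.hstack([a,cv2.resize(w,(400,300))[np.r_[0:300,[299]*100]]]))
E
```

```text
contact_force: [-0.3, -0.2, -0.2]
finger_gap: 0.0566
contact_force: [-0.7, -0.4, 0.2]
finger_gap: 0.0875
contact_force: [0.4, -0.4, -0.1]
finger_gap: 0.0886
t: 11.33
tool_pos: [0.5274, 0.1459, 0.2301]
tool_rot: [[-0.953, 0.302, 0.001], [0.302, 0.953, -0.0], [-0.001, 0.0, -1.0]]
contact_force: [0.8, -0.3, 0.5]
finger_gap: 0.088
grip_force: 0.0
```

View pics/s6.png

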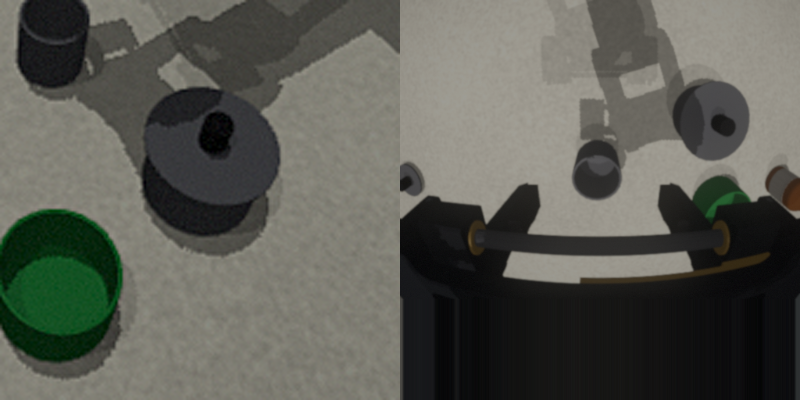

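In the scene crop the lid is on the jar, with the knob at (213,130). Its outline is off-centre to the right, so I'll check numerically for tilt or offset.

Run:
```python
from h import *
from scipy.optimize import least_squares
s=arm.get_state();S=arm.grab_frame("scene");W=arm.grab_frame("wrist")
th=np.linspace(0,2*np.pi,361)
def proj(p,X):
    if "pose" in p: T=np.array(p["pose"])
    else:
        T=np.eye(4);T[:3,:3]=s["tool_rot"];T[:3,3]=s["tool_pos"];T=T@p["T_tool_cam"]
    c=(X-T[:3,3])@T[:3,:3];K=p["camera_matrix"];x,y,z=c[:,0],-c[:,1],-c[:,2]
    if "pose" in p: a,b=x/z,y/z
    else: r=np.hypot(x,y);t=np.arctan2(r,z);a,b=x/r*t,y/r*t
    return np.c_[a*K[0][0]+K[0][2],b*K[1][1]+K[1][2]]
def disc(q):
    n=np.array([q[3],q[4],1]);n/=np.linalg.norm(n);e=np.cross([0,1,0],n);e/=np.linalg.norm(e);f=np.cross(n,e)
    return np.array(q[:3])+.06*(np.outer(np.cos(th),e)+np.outer(np.sin(th),f))
# edge of the lid = hull of segmented mask
for nm,p in(("scene",S),("wrist",W)):
    r=[r for r in arm.masks_of("wide_lid_knob",p)];print(nm,[(round(k["score"],2),np.round(k["rect"]).tolist()) for k in r])
    b=proj(p,np.array([[.556,.3185,.075]]))[0]
    r=min(r,key=lambda k:np.hypot(*(np.array(k["rect"][:2])-b)))
    C=cv2.convexHull(max(cv2.findContours(r["pixels"].astype("uint8"),0,1)[0],key=len))[:,0,:].astype(float)
    def res(q):
        D=proj(p,disc(q)).astype(np.float32).reshape(-1,1,2)
        return [cv2.pointPolygonTest(D,tuple(c),True) for c in C]
    for lab,f in(("level",lambda v:[v[0],v[1],.075,0,0]),("tilt",lambda v:[v[0],v[1],.075,v[2],v[3]])):
        o=least_squares(lambda v:res(f(v)),[.556,.3185]+[0,0]*(lab=="tilt"),loss="soft_l1",diff_step=1e-3,x_scale=.01)
        print(lab,o.x.round(4),"rms px",np.sqrt(np.mean(o.fun**2)).round(2))
    X=o.x
    if nm=="wrist":
        m=arm.masks_of("wide_jar_rim",p);print([(round(k["score"],2),np.round(k["rect"]).tolist()) for k in m])
    v=p["frame"].copy()
    cv2.polylines(v,[np.round(proj(p,disc([.556,.3185,.075,0,0]))*8).astype(int).reshape(-1,1,2)],True,(0,0,255),1,16,3)
    b=b.astype(int);y,x=max(b[1]-60,0),min(b[0]-60,392);np.save(nm,v[y:y+120,x:x+120])
cv2.imwrite("pics/s7.png",np.hstack([cv2.resize(np.load(n+".npy"),(400,400),interpolation=2) for n in("scene","wrist")]))
```

```text
scene [(0.94, [353.0, 271.0, 56.0, 55.0]), (0.73, [284.0, 228.0, 31.0, 41.0]), (0.23, [343.0, 296.0, 41.0, 33.0])]Traceback (most recent call last):
  File "<stdin>", line 26, in <module>
    return func(*args, **kwargs)
    vector_fun = VectorFunction(
        fun_wrapped,
    ...<6 lines>...
        workers=workers
    )
    self._update_fun()
    ~~~~~~~~~~~~~~~~^^
    self.f = self.fun_wrapped(xp_copy(self.x))
             ~~~~~~~~~~~~~~~~^^^^^^^^^^^^^^^^^
    return np.atleast_1d(self.fun(x))
                         ~~~~~~~~^^^
    return self.f(x, *self.args, **self.kwargs)
           ~~~~~~^^^^^^^^^^^^^^^^^^^^^^^^^^^^^^
  File "<stdin>", line 26, in <lambda>
  File "<stdin>", line 23, in res
  File "<stdin>", line 14, in disc
numpy._core._exceptions._UFuncOutputCastingError: Cannot cast ufunc 'divide' output from dtype('float64') to dtype('int64') with casting rule 'same_kind'
```

```bash
cat > chk.py <<'E'
from h import *
from scipy.optimize import least_squares
import sys
s=arm.get_state();S=arm.grab_frame("scene");W=arm.grab_frame("wrist")
th=np.linspace(0,2*np.pi,361)
def proj(p,X):
    if "pose" in p: T=np.array(p["pose"])
    else:
        T=np.eye(4);T[:3,:3]=s["tool_rot"];T[:3,3]=s["tool_pos"];T=T@p["T_tool_cam"]
    c=(X-T[:3,3])@T[:3,:3];K=p["camera_matrix"];x,y,z=c[:,0],-c[:,1],-c[:,2]
    if "pose" in p: a,b=x/z,y/z
    else: r=np.hypot(x,y);t=np.arctan2(r,z);a,b=x/r*t,y/r*t
    return np.c_[a*K[0][0]+K[0][2],b*K[1][1]+K[1][2]]
def disc(q):
    n=np.array([q[3],q[4],1.]);n/=np.linalg.norm(n);e=np.cross([0,1,0],n);e/=np.linalg.norm(e);f=np.cross(n,e)
    return np.array(q[:3])+.06*(np.outer(np.cos(th),e)+np.outer(np.sin(th),f))
for nm,p in(("scene",S),("wrist",W)):
    r=arm.masks_of("wide_lid_knob",p)
    b=proj(p,np.array([[.556,.3185,.075]]))[0]
    r=min(r,key=lambda k:np.hypot(*(np.array(k["rect"][:2])-b)));print(nm,b.round(),np.round(r["rect"]),round(r["score"],2))
    C=cv2.convexHull(max(cv2.findContours(r["pixels"].astype("uint8"),0,1)[0],key=len))[:,0,:].astype(float)
    def res(q):
        D=proj(p,disc(q)).astype(np.float32).reshape(-1,1,2)
        return np.array([cv2.pointPolygonTest(D,tuple(c),True) for c in C])
    for lab,f in(("level",lambda v:[v[0],v[1],.075,0,0]),("tilt",lambda v:[v[0],v[1],.075,v[2],v[3]])):
        o=least_squares(lambda v:res(f(v)),[.556,.3185]+[0.01,0.01]*(lab=="tilt"),loss="soft_l1",diff_step=1e-2)
        print(lab,o.x.round(4),"rms px",np.sqrt(np.mean(o.fun**2)).round(2))
    v=p["frame"].copy()
    cv2.polylines(v,[np.round(proj(p,disc([.556,.3185,.075,0,0]))*8).astype(int).reshape(-1,1,2)],True,(0,0,255),1,16,3)
    b=b.astype(int);y,x=max(b[1]-60,0),min(b[0]-60,392);np.save(nm,v[y:y+120,x:x+120])
cv2.imwrite(sys.argv[1],np.hstack([cv2.resize(np.load(n+".npy"),(400,400),interpolation=2) for n in("scene","wrist")]))
E
python3 chk.py pics/s7.png
```

```text
scene [350. 271.] [352. 272.  54.  52.] 0.6
level [0.5578 0.3182] rms px 0.4
tilt [ 0.5578  0.3182 -0.0094 -0.0179] rms px 0.36
wrist [405. 156.] [402. 153.  96. 103.] 0.58
level [0.5548 0.3166] rms px 0.59
tilt [ 0.5549  0.3166 -0.0091 -0.0299] rms px 0.36
```

View pics/s7.png

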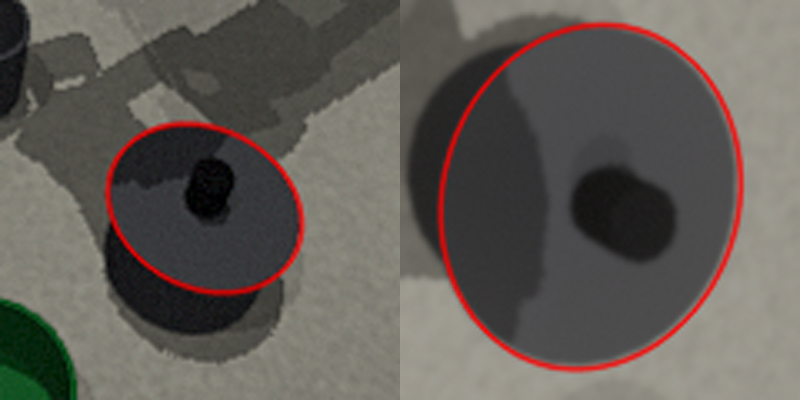

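The predicted outline of a level, seated disc (red) matches the lid in both views. The lid is centred within about 2 mm.

```bash
python3 -c "
from rig import arm
print(arm.close_job())"
```

```text
the job is handed in; nothing more can be done
None
```

The larger lid is on the wide steel jar, released, seated and level as far as two cameras can show (within about 2°). I handed the job in at about 11.5 s of the 40 s, and nothing else was touched.

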